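# Open the stone well at the end of the open lane

### The arm

A 7-joint arm with a two-finger parallel gripper is mounted at the origin on the work surface. World frame = base frame: x ahead of the robot, y to its left, z up, the work surface at z = 0. Lengths are in mm, angles in degrees, forces in N, time in s.
With the tool pointing down it reaches from about 425 to 950 mm from the base axis. Payload 4.7 kg.
Tool frame: the origin (TCP) lies midway between the tips of the shut fingers; the grasp point (between the pads) lies 19 mm behind it; z points along the fingers, x is the direction in which the jaws open and shut, and the axes are right-handed (so a half turn about z gives the same grasp; the last joint's range is limited). The gripper opens to 85 mm and grips with 20 to 120 N. Pads are 22 mm wide; open, the fingers measure 114 mm over their backs; the gripper's body (76 mm by 85 mm) begins 54 mm behind the grasp point. The pads swing forward as they close: fully open they stand 13 mm farther back than shut.
Start: joints at [-70.01, 26.849, -2.785, 87.806, 1.381, 65.374, -4.715], TCP at [248.953, 627.432, 231.335] pointing down, gripper open.
Joint ranges: [-148.3, 148.3], [-19.14, 114.17], [-79.39, 73.82], [5.75, 140.21], [-59.74, 239.74], [12.07, 113.84], [-152.46, 152.46]. Speed limits (degrees/s): [147.25, 147.25, 180, 180, 180, 180, 180].

### API

Orientations are given as [roll, pitch, yaw] about the fixed x, y, z axes, in that order (R = Rz(yaw) Ry(pitch) Rx(roll)).
In Python, from bench import sensors, camera, ctrl gives the robot as it stands. The module is installed in compiled form; this text tells all that it offers.
- The arm moves only by the tool step_arm, never from a script. Its arguments are lists of equal length, an entry for each row: "dp": the shift along the world's x, y, z in m, a list of three; "turn": the turn about the world's z in degrees; "grip": the finger opening in m, from 0 to 0.0854. In form: {"dp": [[x, y, z], ...], "turn": [turn, ...], "grip": [grip, ...]}. A call has 1 to 20 rows; each row shifts and turns the pose as measured when the row begins; what a row does not reach is not made up. A row lasts 1/12 s, in which the tool goes at most 41.7 mm and 7.16 degrees, less where a joint would pass 70% of its speed; a pose out of reach is approached as far as the arm can. A call is refused whole if a number of a shift passes 0.0417 or a number of a turn 7.16, either way. A call with a gripper value outside its range is refused whole. The fingers move at their own pace and stop on an object; "force" is the grip in N (left out, the last holds). Time passes only in rows, so rows that do not move let the fingers close. It gives the time, the measured TCP pose, the force and the opening at its end, in the units of the state.
- sensors.get_state(): the state, without advancing time (a new reading comes with each control period).
- camera(name): name is "scene" or "top" or "wrist"; returns a dict with "image" (384x512x3 uint8, blue, green, red), "range_z" (384x512 float32, mm along the optical axis (not along the pixel's ray), 0 where there is no reading), "mtx" (3x3 intrinsics, pixels), "xyz" and "orientation" of the camera in the world. Camera axes: x right, y up, looking along -z (the intrinsics and any distortion apply to the point x, -y, -z); pixel columns grow to the right and rows downward; lengths in mm; the calibration is good to about 2 mm. A picture is of the moment at which its call begins.
- ctrl.finish_job(): hands the job in, once; it reports no verdict.
The state is a dict: "time": time; "qpos": joint angles; "dq": joint speeds; "joint_torque": joint torques, N m; "position": TCP position; "eef_rot": TCP orientation; "wrist_force": force on the tool from outside, world axes, zero at the start; "torque": the same for the moment, N m; "width": finger opening in mm.
Only numpy, scipy, OpenCV 4.12 (cv2) and the standard library are available. Lean on these libraries where they do the work, as an engineer would, in place of code of your own. Each camera call takes 0.05 s, during which the arm holds its last target.

### The job

The small wooden gate stands across one lane of the sorting trough; open the stone well at the end of the other lane, the one the gate leaves free. Press that well's release tab down until its lid springs up, let go, then gently push the lid back with the fingertips until it is fully open and stays there. Grip nothing, leave the other well shut, and do not disturb the gate, the stones, the funnel or the round maple lid.

Things in the scene. Friction and masses are not known exactly. Their poses are not given: they have to be found in the camera images.
- trough: Fixed wooden trough, 312 x 228 mm. Origin on the bench at its centre line where lanes and wells meet; x along the lanes, away from the robot, y left, z up; turned at most 15 degrees. At x < 0 two steel-floored lanes centred at y = +56 (left) and -56 mm (right), floor 70 mm, walls 87 mm above the bench; at x 0 to 122 mm two wells, one at each lane's end, each shut by a wooden lid.
- gate_mid (a point): Middle of the top edge of the small dark wooden gate (88 mm long, 9 mm thick, top 102 mm above the bench) that stands across one of the two lanes, 35 mm before the wells, and closes that lane. Trough y negative: it closes the right lane; positive: the left lane. It swings lightly; leave it alone.
- lid_left (a joint): left well lid angle, rad: 0 shut and latched, grows as its near edge rises. Unlatched, a spring lifts it to rest at about 0.9 to 1.2; 1.95 is the fully open stop, leaning back past upright. Pushed beyond its rest, it stays wherever it is left (stiff hinge); 1 to 2 N at the near edge moves it.
- lid_left_edge (a point): Middle of the underside of the near (robot-side) edge of the left lid, a flat wooden board 116 mm from hinge to this edge, 110 mm wide, 8 mm thick, this edge rounded; moves with the lid. Shut, it lies 55 mm above the bench, the lid top 7 mm below the lane floor.
- lid_left_hinge (a point): Middle of the left lid's hinge line, fixed on the trough's far edge, 55 mm above the bench; the line runs along the trough's y.
- tab_left (a joint): Angle of the left release tab, rad: 0 at rest, grows as its outer end is pressed down, stop at 0.28. It frees the lid at about 0.15 (tab point down about 8 mm), takes 1 to 4 N, springs back.
- tab_left_top (a point): Where to press the left release tab from above: top of a flat steel tab, 52 mm above the bench, that sticks out level from the left (+y) outer side of the trough near the left well's robot-side corner. Tab 36 mm wide along trough x, reaching 74 mm out; this point is 52 mm out from its pivot, 57 mm from the lid's side. A hook on its inner end holds the lid.
- lid_right (a joint): right well lid angle, rad: 0 shut and latched, grows as its near edge rises. Unlatched, a spring lifts it to rest at about 0.9 to 1.2; 1.95 is the fully open stop, leaning back past upright. Pushed beyond its rest, it stays wherever it is left (stiff hinge); 1 to 2 N at the near edge moves it.
- lid_right_edge (a point): Middle of the underside of the near (robot-side) edge of the right lid, a flat wooden board 116 mm from hinge to this edge, 110 mm wide, 8 mm thick, this edge rounded; moves with the lid. Shut, it lies 55 mm above the bench, the lid top 7 mm below the lane floor.
- lid_right_hinge (a point): Middle of the right lid's hinge line, fixed on the trough's far edge, 55 mm above the bench; the line runs along the trough's y.
- tab_right (a joint): Angle of the right release tab, rad: 0 at rest, grows as its outer end is pressed down, stop at 0.28. It frees the lid at about 0.15 (tab point down about 8 mm), takes 1 to 4 N, springs back.
- tab_right_top (a point): Where to press the right release tab from above: top of a flat steel tab, 52 mm above the bench, that sticks out level from the right (-y) outer side of the trough near the right well's robot-side corner. Tab 36 mm wide along trough x, reaching 74 mm out; this point is 52 mm out from its pivot, 57 mm from the lid's side. A hook on its inner end holds the lid.
- white_stone: Loose white shell stone, 22 mm across, 9 mm thick, lying in the lane that is open; origin under its centre.
- black_stone: Loose black stone, same size, lying in the right lane, about 70 mm before the wells; origin under its centre.
- maple_lid: Loose round maple lid of a stone bowl, 124 mm across, 14 mm thick, lying flat on the bench to the right of the trough; origin under its centre.
- funnel: Loose tin funnel, 100 mm across, 108 mm high, standing mouth down on the bench to the left of the trough; origin under its centre.

How it is judged (in metres and radians):
On the way, in this order (a step that is already met when the one before it is completed fails the run):
1. the release tab of the free lane's well is pressed down (((y of gate_mid in the frame of trough below 0 m and value of joint tab_left above 0.1 rad) or (y of gate_mid in the frame of trough above 0 m and value of joint tab_right above 0.1 rad))), for 0.05 s.
2. its lid has sprung up by itself, not yet pushed by the fingers, and the tab is let go (((y of gate_mid in the frame of trough below 0 m and value of joint lid_left between 0.35 and 1.5 rad and value of joint tab_left below 0.05 rad and contact force between the arm and lid_left below 0.2 N) or (y of gate_mid in the frame of trough above 0 m and value of joint lid_right between 0.35 and 1.5 rad and value of joint tab_right below 0.05 rad and contact force between the arm and lid_right below 0.2 N))), for 0.1 s.
At the end, for the whole second after the job is handed in: The lid of the well at the end of the lane without the gate stands open at least 1.75 rad (about 100 degrees; stop at 1.95) by itself and still, its tab is back up, and the other lid is still shut (under 0.05 rad) (((y of gate_mid in the frame of trough below 0 m and value of joint lid_left above 1.75 rad and value of joint each of lid_right, tab_left below 0.05 rad and velocity of joint lid_left between -0.1 and 0.1 rad/s) or (y of gate_mid in the frame of trough above 0 m and value of joint lid_right above 1.75 rad and value of joint each of lid_left, tab_right below 0.05 rad and velocity of joint lid_right between -0.1 and 0.1 rad/s))); the robot touches nothing.
It fails at once if the other well's tab is pressed (over 0.1 rad) or its lid raised (over 0.05 rad) ((y of gate_mid in the frame of trough below 0 m and (value of joint tab_right above 0.1 rad or value of joint lid_right above 0.05 rad)) or (y of gate_mid in the frame of trough above 0 m and (value of joint tab_left above 0.1 rad or value of joint lid_left above 0.05 rad))).
It fails at once if a lid is gripped or forced with more than 35 N (contact force between the fingers and lid_left above 35 N or contact force between the fingers and lid_right above 35 N).
It fails at once if the gate is moved by more than 10 mm (distance of gate_mid from where it was at the start of the episode above 0.01 m).
It fails at once if a stone, the maple lid or the funnel is moved by more than 15 mm or lifted (distance of any of white_stone, black_stone, maple_lid, funnel from where it was at the start of the episode above 0.015 m).
It also fails if it takes over 48 s, if anything falls off the work surface, if the arm or the gripper's body presses on something with over 40 N, if the wrist force passes 120 N, or if a joint passes its speed limit or range.

## Working session

There is one attempt and no reset: what is moved stays moved. The work goes in short steps, Python scripts to look and compute and a tool call to move; the robot and the scene stay as the last step left them, time stands still between calls to the robot, and variables do not carry over. Pictures are saved under pics/ and viewed, and the job is handed in when it is done.

Besides the shell and the picture viewer there is one more tool, called after "Request:" as name(argument=value, ...), one argument or row to a line, values as JSON. step_arm: Moves the arm, as the interface text tells. Its arguments: {"type":"object","properties":{"dp":{"type":"array"},"turn":{"type":"array"},"grip":{"type":"array"},"force":{"type":"number"}},"required":["dp","turn","grip"]}

```bash
mkdir -p pics; cat > h.py <<'E'
import numpy as np, cv2
from bench import sensors, camera, ctrl
from scipy.spatial.transform import Rotation as R
def shot(n,f):
    c=camera(n); cv2.imwrite(f'pics/{f}.png',c['image']); np.savez(f'pics/{f}.npz',rz=c['range_z'],m=c['mtx'],xyz=c['xyz'],o=c['orientation'],img=c['image'])
    return c
def P(f,u,v,z=None):
    d=np.load(f'pics/{f}.npz'); m=d['m']; Rm=R.from_euler('xyz',d['o'],degrees=True).as_matrix()
    r=np.array([(u-m[0,2])/m[0,0],-(v-m[1,2])/m[1,1],-1.]); w=Rm@r
    if z is None: return d['xyz']+w*d['rz'][int(v),int(u)]
    return d['xyz']+w*(z-d['xyz'][2])/w[2]
E
python3 - <<'E'
from h import *
for n in('scene','top'):
    c=shot(n,n+'0'); print(n,c['xyz'],c['orientation'],c['mtx'],c.keys())
    cv2.imwrite(f'pics/{n}0b.png',cv2.resize(c['image'],(800,600)))
print(sensors.get_state())
E
```

```text
scene [1155.32310807  318.33997675 1006.62491205] [ 36.45681996  -0.2289852  115.35538439] [[447.37213146   0.         255.08403671]
 [  0.         447.37213146 190.68855672]
 [  0.           0.           1.        ]] dict_keys(['image', 'range_z', 'mtx', 'xyz', 'orientation'])
top [ 455.02906219   39.33714408 1024.52463656] [  3.50298257  -1.50777581 -88.77449441] [[442.39461901   0.         252.74254441]
 [  0.         442.39461901 192.43741892]
 [  0.           0.           1.        ]] dict_keys(['image', 'range_z', 'mtx', 'xyz', 'orientation'])
{'time': 0.1, 'qpos': array([-70.01123   ,  26.89317942,  -2.78738056,  87.86679886,
         1.3823874 ,  65.37400579,  -4.71401101]), 'dq': array([ 0.08976292, -0.03557053,  0.06634584, -0.26053336,  0.05357022,
       -0.10859554,  0.00191843]), 'joint_torque': array([ 1.20872937e-04, -5.11517215e+01, -4.71307954e-02, -2.38391912e+01,
        1.07703815e-02,  4.30546628e-03,  2.92880907e-05]), 'position': array([248.74485475, 626.93788702, 230.36130132]), 'eef_rot': array([1.79996538e+02, 1.00300160e-01, 6.83618735e+01]), 'wrist_force': array([ 0.51028481, -0.38824754,  0.25403903]), 'torque': array([ 0.07600334, -0.00261954, -0.00922262]), 'width': 85.1010764909543}
```

View pics/top0b.png

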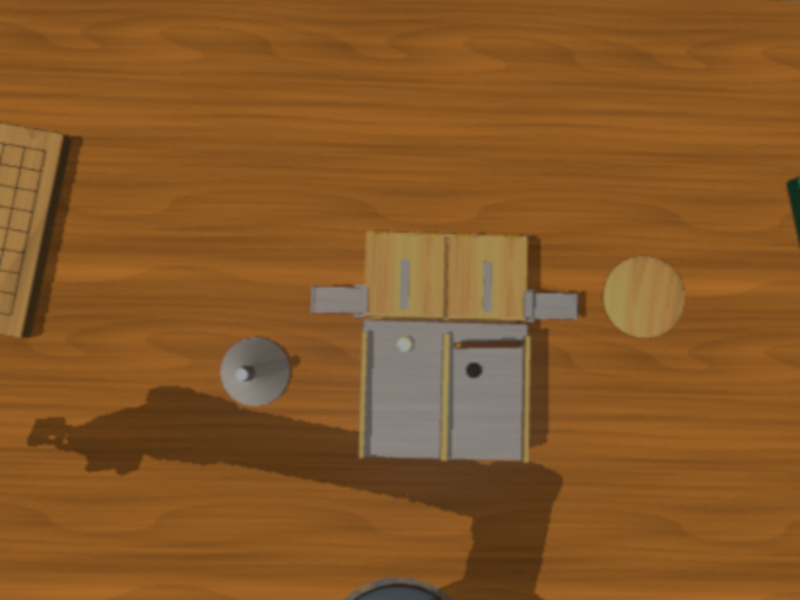

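View pics/scene0b.png

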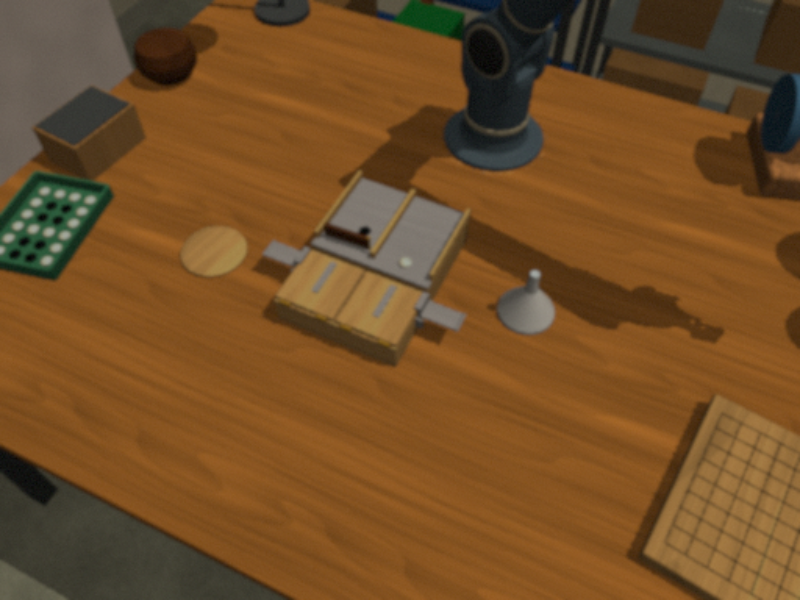

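The top view shows the dark gate in the right lane at (490,343) and the black stone at (474,370). The left lane is free, with the white stone at (404,344), and the left tab is at (338,299). The funnel is at (255,371). I'll target the left well, so next I measure it.

```bash
python3 - <<'E'
from h import *
d=np.load('pics/top0.npz')['img']
cv2.imwrite('pics/top0c.png',cv2.resize(d[135:300,190:390],None,fx=4,fy=3.6 and 4,interpolation=cv2.INTER_CUBIC)[:600])
s=.64
for n,u,v,z in [('hingeL-corner',366,231,None),('hinge R corner',528,236,None),('tabL out-top',311,287,52),('tabL outbot',311,313,52),('tabR outtop',578,293,52),('tabRoutbot',578,319,52),('tabL mid',338,299,None),('lidL nearleft',365,317,None),('wallL near end',361,457,87),('wallR near end',528,460,87),('funnel top',245,373,None),('gateL',458,345,102),('gateR',523,344,102)]:
    print(n,P('top0',u*s,v*s,z).round(1))
E
```

```text
hingeL-corner [621.9  59.2  -1.9]
hinge R corner [ 619.6 -183.2    3.8]
tabL out-top [531.7 133.5  52. ]
tabL outbot [495.1 132.5  52. ]
tabR outtop [ 532.  -244.9   52. ]
tabRoutbot [ 495.1 -245.1   52. ]
tabL mid [515.7  95.2  51.6]
lidL nearleft [490.9  56.5  58.8]
wallL near end [302.3  56.8  87. ]
wallR near end [ 302.1 -168.    87. ]
funnel top [412.  211.4 106.8]
gateL [454.7 -69.3 102. ]
gateR [ 457.9 -156.5  102. ]
```

View pics/top0c.png

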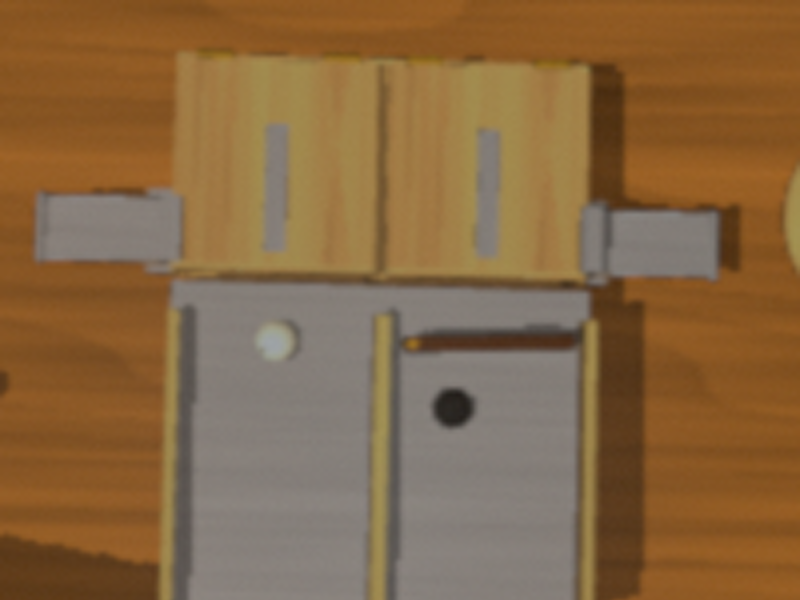

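Request:
step_arm(
  dp=[
    [0.015,-0.028,-0.002],
    [0.015,-0.028,-0.002],
    [0.015,-0.028,-0.002],
    [0.015,-0.028,-0.002],
    [0.015,-0.028,-0.002],
    [0.015,-0.028,-0.002],
    [0.015,-0.028,-0.002],
    [0.015,-0.028,-0.002],
    [0.015,-0.028,-0.002],
    [0.015,-0.028,-0.002],
    [0.015,-0.028,-0.002],
    [0.015,-0.028,-0.002],
    [0.015,-0.028,-0.002],
    [0.015,-0.028,-0.002],
    [0.015,-0.028,-0.002],
    [0.015,-0.028,-0.002],
  ],
  turn=[-4,-4,-4,-4,-4,-4,-4,-4,-4,-4,-4,-4,-4,-4,-4,-4],
  grip=[0,0,0,0,0,0,0,0,0,0,0,0,0,0,0,0],
)

```text
time: 1.43
position: [484.7, 161.4, 190.6]
eef_rot: [-179.7, 0.6, 2.2]
wrist_force: [0.8, -0.3, -0.8]
width: -0.1
```

Request:
step_arm(
  dp=[
    [0.01,-0.015,-0.02],
    [0.01,-0.015,-0.02],
    [0.008,-0.014,-0.02],
    [0,0,-0.02],
    [0,0,-0.015],
    [0,0,0],
  ],
  turn=[-1,-1,0,0,0,0],
  grip=[0,0,0,0,0,0],
)

```text
time: 1.93
position: [517.2, 104.2, 92.4]
eef_rot: [-179.9, 0.3, -1.0]
wrist_force: [-0.1, -1.0, 0.7]
width: -0.2
```

```bash
python3 - <<'E'
from h import *
print(sensors.get_state()['position'])
for n in('scene','wrist','top'):
    c=shot(n,n+'1')
d=[np.load(f'pics/{n}1.npz')['img'] for n in('scene','wrist')]
cv2.imwrite('pics/j1.png',cv2.resize(d[0][90:260,150:350],(700,595)))
cv2.imwrite('pics/j2.png',d[1])
E
```

```text
[517.18767626 104.20741684  92.35041643]
```

View pics/j1.png

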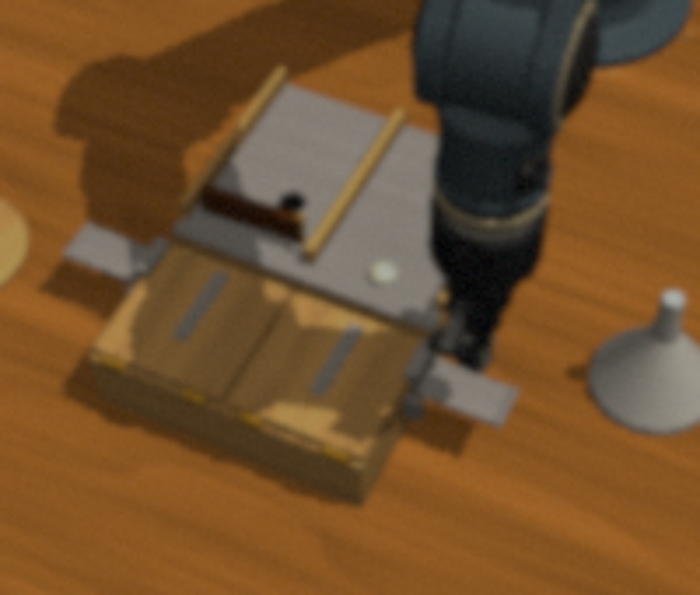

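View pics/j2.png

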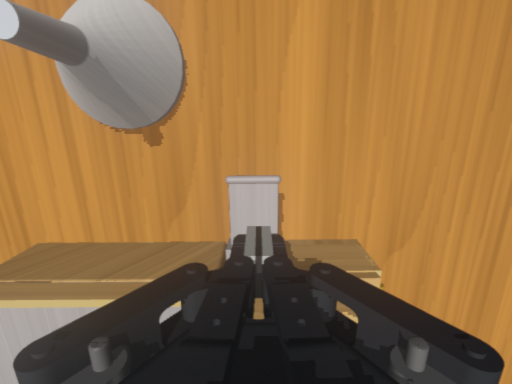

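The scene shows the fingers above the left tab and everything else undisturbed. The wrist view shows the tab, with its outer lip at (253,180), just in front of the fingertips at (258,250). I'll shift outward and press.

Request:
step_arm(
  dp=[
    [-0.004,0.013,0],
    [0,0,-0.014],
    [0,0,-0.013],
    [0,0,0],
  ],
  turn=[1,0,0,0],
  grip=[0,0,0,0],
)

```text
time: 2.42
position: [517.8, 125.5, 73.3]
eef_rot: [-179.4, -0.6, 0.6]
wrist_force: [0.4, 0.1, -0.2]
width: 0.2
```

Request:
step_arm(
  dp=[
    [-0.004,-0.006,0],
    [0,0,-0.008],
    [0,0,0],
  ],
  turn=[0,0,0],
  grip=[0,0,0],
)

```text
time: 2.67
position: [514.3, 122.6, 67.8]
eef_rot: [-179.2, -0.8, 0.9]
wrist_force: [-0.7, 0.4, 0.1]
width: -0.1
```

Request:
step_arm(
  dp=[
    [0,-0.003,-0.008],
    [0,0,-0.006],
    [0,0,-0.006],
    [0,0,-0.006],
    [0,0,0],
  ],
  turn=[0,0,0,0,0],
  grip=[0,0,0,0,0],
)

```text
time: 3.08
position: [516.2, 121.5, 41.6]
eef_rot: [-179.0, -1.1, 0.9]
wrist_force: [0.1, 0.5, 3.1]
width: -0.0
```

Request:
step_arm(
  dp=[
    [0,0,-0.003],
    [0,0,0],
  ],
  turn=[0,0],
  grip=[0,0],
)

```text
time: 3.25
position: [516.2, 121.8, 38.3]
eef_rot: [-179.0, -1.1, 0.9]
wrist_force: [-0.9, 1.8, 4.3]
width: 0.1
```

```bash
python3 - <<'E'
from h import *
print(sensors.get_state()['position'])
d=shot('scene','scene2')['image']
cv2.imwrite('pics/k1.png',cv2.resize(d[90:260,150:350],(700,595)))
E
```

```text
[516.24686145 121.76057925  38.27411659]
```

View pics/k1.png

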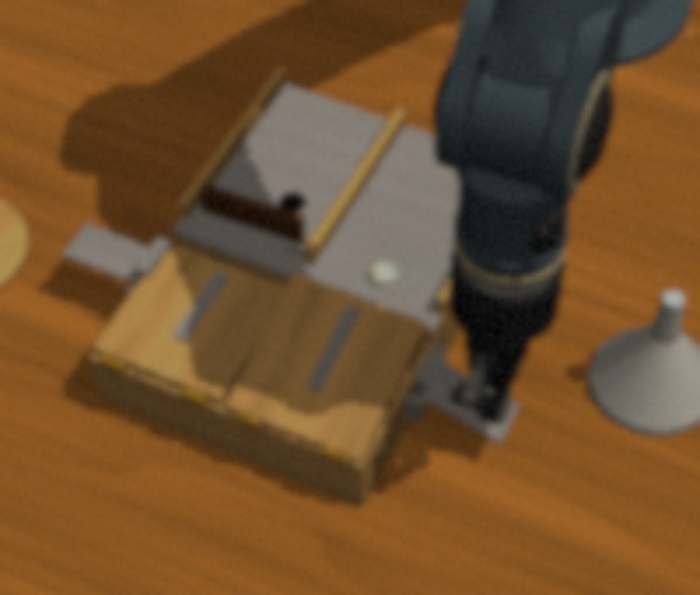

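Request:
step_arm(
  dp=[
    [0,0,-0.001],
    [0,0,0],
    [0,0,0],
    [0,0,0],
  ],
  turn=[0,0,0,0],
  grip=[0,0,0,0],
)

```text
time: 3.63
position: [516.2, 121.7, 38.5]
eef_rot: [-179.0, -1.0, 0.9]
wrist_force: [-0.9, 1.6, 3.6]
width: 0.2
```

```bash
python3 - <<'E'
from h import *
print(sensors.get_state()['position'])
d=shot('scene','scene3')['image']
cv2.imwrite('pics/k2.png',cv2.resize(d[90:260,150:350],(700,595)))
E
```

```text
[516.22097162 121.73488511  38.52032451]
```

View pics/k2.png

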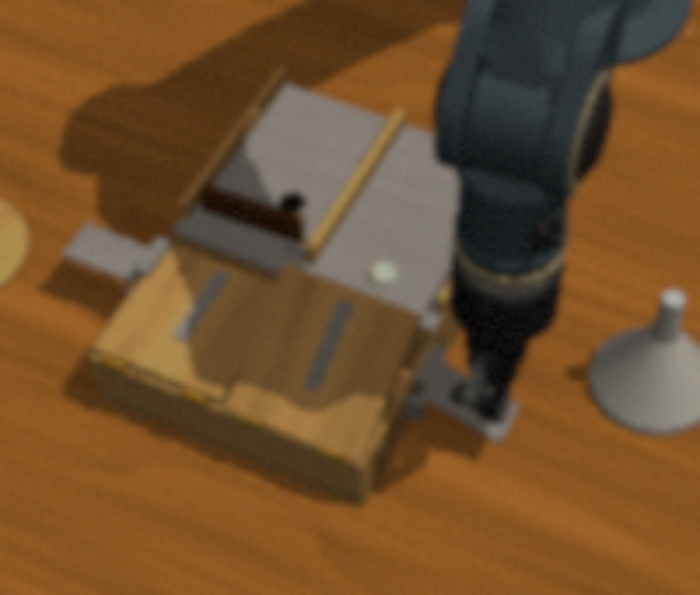

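The left lid is rising slowly: its near edge has come up off the trough at about (350,290). I'll hold a bit longer, then let go.

Request:
step_arm(
  dp=[
    [0,0,0],
    [0,0,0],
    [0,0,0],
    [0,0,0],
    [0,0,0],
    [0,0,0],
    [0,0,0],
    [0,0,0],
    [0,0,0],
  ],
  turn=[0,0,0,0,0,0,0,0,0],
  grip=[0,0,0,0,0,0,0,0,0],
)

```text
time: 4.43
position: [516.2, 121.8, 38.6]
eef_rot: [-179.0, -1.1, 0.9]
wrist_force: [-0.3, 0.5, 4.4]
width: 0.2
```

```bash
python3 - <<'E'
from h import *
print(sensors.get_state()['position'])
d=shot('scene','scene4')['image']
cv2.imwrite('pics/k3.png',cv2.resize(d[90:260,150:350],(700,595)))
E
```

```text
[516.20644206 121.75191145  38.56142564]
```

View pics/k3.png

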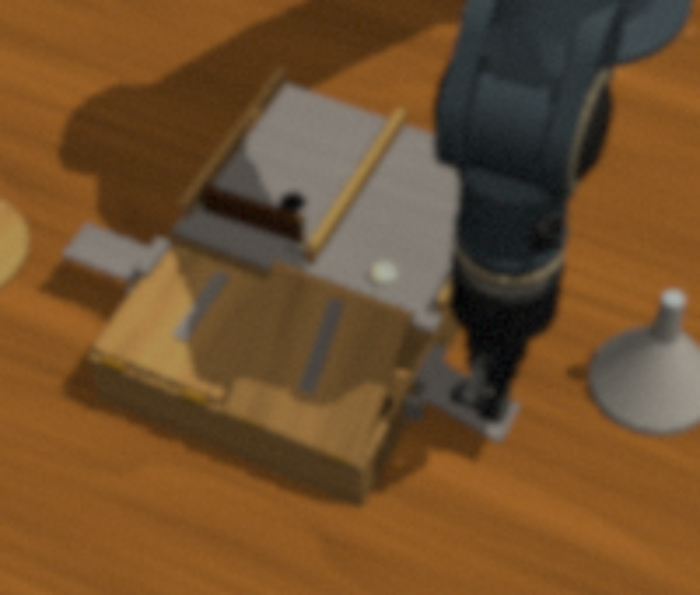

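Request:
step_arm(
  dp=[
    [0,0,0],
    [0,0,0],
    [0,0,0],
    [0,0,0],
    [0,0,0],
    [0,0,0],
    [0,0,0],
    [0,0,0],
    [0,0,0],
    [0,0,0],
    [0,0,0],
    [0,0,0],
    [0,0,0],
    [0,0,0],
    [0,0,0],
    [0,0,0],
    [0,0,0],
    [0,0,0],
  ],
  turn=[0,0,0,0,0,0,0,0,0,0,0,0,0,0,0,0,0,0],
  grip=[0,0,0,0,0,0,0,0,0,0,0,0,0,0,0,0,0,0],
)

```text
time: 5.98
position: [516.3, 121.7, 38.6]
eef_rot: [-179.0, -1.1, 0.9]
wrist_force: [-1.0, 2.5, 3.8]
width: 0.1
```

```bash
python3 - <<'E'
from h import *
print(sensors.get_state()['position'])
d=shot('scene','scene5')['image']
cv2.imwrite('pics/k4.png',cv2.resize(d[90:260,150:350],(700,595)))
E
```

```text
[516.26680799 121.74291796  38.59048667]
```

View pics/k4.png

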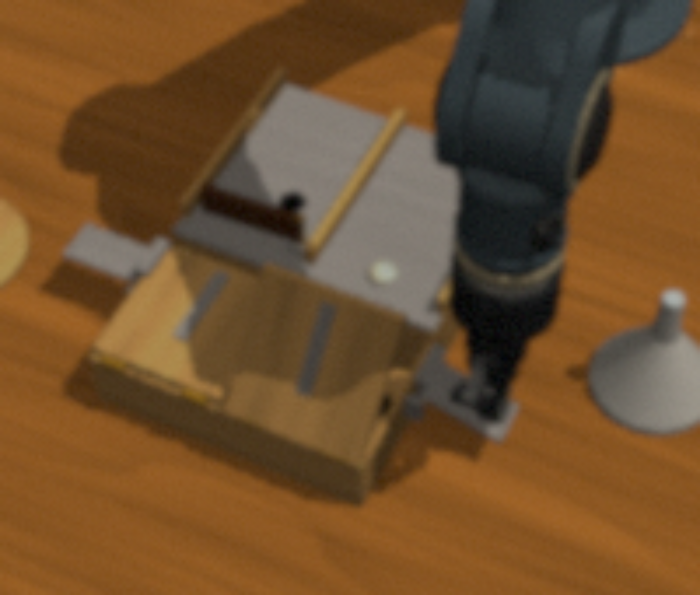

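```bash
cat >> h.py <<'E'
def pts(f):
    d=np.load(f'pics/{f}.npz'); m=d['m']; Rm=R.from_euler('xyz',d['o'],degrees=True).as_matrix()
    v,u=np.mgrid[:384,:512]; r=np.stack([(u-m[0,2])/m[0,0],-(v-m[1,2])/m[1,1],-np.ones(u.shape)],-1)@Rm.T
    return d['xyz']+r*d['rz'][...,None]
def lid(f):
    p=pts(f).reshape(-1,3); k=(abs(p[:,1]+0)<40)&(p[:,0]>500)&(p[:,0]<680)&(p[:,2]>62)&(p[:,2]<200)
    q=p[k]; 
    if len(q)<30: print('few',len(q)); return
    a=np.polyfit(q[:,2],q[:,0],1); print(f,len(q),'range',q.min(0).round(),q.max(0).round(),'angle',np.arctan2(1,-a[0]) if 0 else np.arctan2(1,-a[0]))
E
python3 - <<'E'
from h import *
for f in('scene0','scene3','scene4','scene5'): lid(f)
E
```

```text
scene0 931 range [500. -40.  62.] [615.  40.  70.] angle 0.4257127804333084
scene3 1355 range [509. -40.  62.] [615.  40. 121.] angle 0.5188926715170986
scene4 1372 range [524. -40.  62.] [616.  40. 140.] angle 0.7364542691133624
scene5 1340 range [537. -40.  62.] [615.  40. 152.] angle 0.8841187263854408
```

The lid is at about 0.88 rad, near its rest angle. I'll let go of the tab by going straight up.

Request:
step_arm(
  dp=[
    [0,0.002,0.01],
    [0,0.002,0.02],
    [0,0,0.02],
    [0,0,0],
    [0,0,0],
    [0,0,0],
    [0,0,0],
  ],
  turn=[0,0,0,0,0,0,0],
  grip=[0,0,0,0,0,0,0],
)

```text
time: 6.62
position: [515.5, 122.7, 90.2]
eef_rot: [-179.3, -1.0, 0.7]
wrist_force: [0.2, -0.4, 0.3]
width: 0.2
```

```bash
python3 - <<'E'
from h import *
s=sensors.get_state(); print(s['position'],s['wrist_force'],s['qpos'])
d=shot('scene','scene6')['image']; lid('scene6')
cv2.imwrite('pics/k5.png',cv2.resize(d[90:260,150:350],(700,595)))
E
```

```text
[515.49195875 122.65969094  90.21948403] [ 0.16166479 -0.40898063  0.29350671] [-33.07944362  23.65836983  19.35391559 116.92928002 -12.64764376
  40.16463916  -4.92675014]
scene6 1327 range [539. -40.  62.] [615.  40. 153.] angle 0.9062900204248003
```

View pics/k5.png

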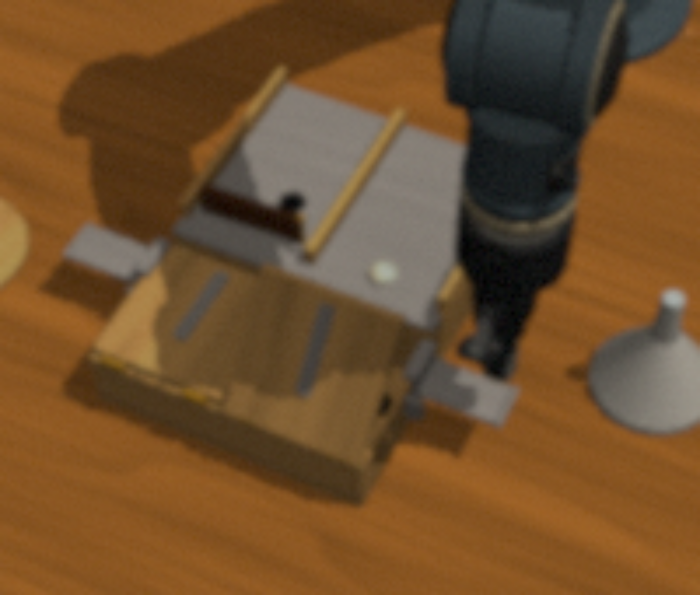

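The tab is level again at (465,385) and the lid stands at about 0.91 rad, untouched. Next I go up, over to the robot side of the lid, and down to z of about 138.

Request:
step_arm(
  dp=[
    [-0.01,0,0.025],
    [-0.015,0,0.025],
    [-0.015,-0.015,0.02],
    [-0.01,-0.025,0.01],
    [0,-0.025,0],
    [0,-0.025,0],
    [0,-0.02,0],
    [0,0,0],
    [0,0,0],
  ],
  turn=[0,0,0,0,0,0,0,0,0],
  grip=[0,0,0,0,0,0,0,0,0],
)

```text
time: 7.42
position: [458.4, 8.3, 166.9]
eef_rot: [-179.6, -0.3, 0.9]
wrist_force: [0.5, 0.1, -0.2]
width: -0.1
```

Request:
step_arm(
  dp=[
    [0.01,-0.003,-0.012],
    [0.012,0,-0.01],
    [0.012,0,-0.006],
    [0,0,0],
    [0,0,0],
  ],
  turn=[0,0,0,0,0],
  grip=[0,0,0,0,0],
)

```text
time: 7.83
position: [492.0, 9.1, 135.5]
eef_rot: [-179.5, 0.0, 1.2]
wrist_force: [-0.2, 0.1, -0.1]
width: 0.2
```

```bash
python3 - <<'E'
from h import *
s=sensors.get_state(); print(s['position'],s['wrist_force'],s['qpos'])
d=shot('scene','scene7')['image']; lid('scene7')
cv2.imwrite('pics/k6.png',cv2.resize(d[60:260,150:350],(600,600)))
E
```

```text
[492.04661915   9.1383252  135.50997432] [-0.15102987  0.14456516 -0.0756631 ] [-26.07705387  17.3026173   24.60682301 119.13095042 -10.6880052
  45.54714774   6.24830658]
scene7 1405 range [500. -40.  62.] [616.  40. 200.] angle 0.8921496187972203
```

View pics/k6.png

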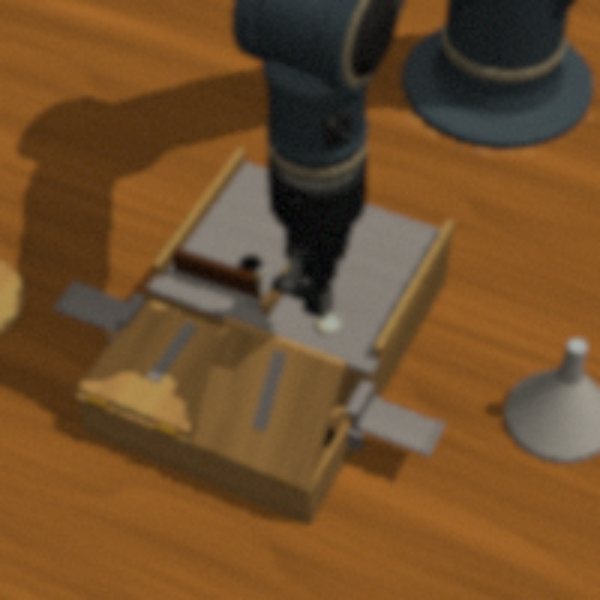

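Request:
step_arm(
  dp=[
    [0.006,-0.002,0],
    [0.007,0,0],
    [0.007,0,0],
    [0.007,0,0],
    [0.007,0,0],
    [0.007,0,0],
    [0.007,0,0],
    [0.007,0,0],
    [0.007,0,0],
    [0.007,0,0],
    [0,0,0],
  ],
  turn=[0,0,0,0,0,0,0,0,0,0,0],
  grip=[0,0,0,0,0,0,0,0,0,0,0],
)

```text
time: 8.8
position: [567.9, 8.7, 137.0]
eef_rot: [-179.4, -0.1, 1.3]
wrist_force: [-0.3, 0.6, 0.2]
width: 0.1
```

```bash
python3 - <<'E'
from h import *
s=sensors.get_state(); print(s['position'],s['wrist_force'],s['qpos'])
d=shot('scene','scene8')['image']; lid('scene8')
cv2.imwrite('pics/k7.png',cv2.resize(d[60:260,150:350],(600,600)))
E
```

```text
[567.85965171   8.70409931 137.02701106] [-0.28494132  0.56669229  0.18716648] [-23.28906639  23.78543793  23.90988812 109.41696513 -13.237861
  49.28882464   8.83509171]
scene8 1111 range [530. -40.  62.] [618.  40. 200.] angle 1.2941909260199091
```

View pics/k7.png

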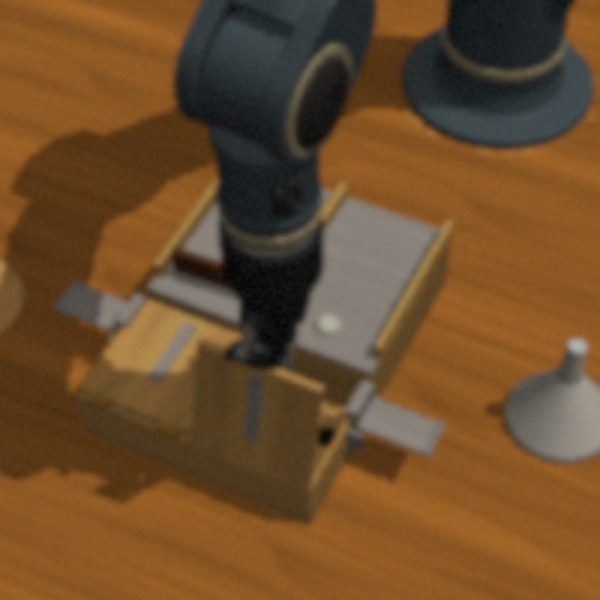

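The fingers are pushing the lid back at around 1.3 rad with low force. I'll continue.

Request:
step_arm(
  dp=[
    [0.006,0,0],
    [0.006,0,0],
    [0.006,0,0],
    [0.006,0,0],
    [0.006,0,0],
    [0.006,0,0],
    [0.005,0,0],
    [0.004,0,0],
    [0,0,0],
  ],
  turn=[0,0,0,0,0,0,0,0,0],
  grip=[0,0,0,0,0,0,0,0,0],
)

```text
time: 9.6
position: [615.8, 8.7, 136.3]
eef_rot: [-179.4, 0.1, 1.3]
wrist_force: [-0.8, 0.6, 0.5]
width: 0.0
```

```bash
python3 - <<'E'
from h import *
s=sensors.get_state(); print(s['position'],s['wrist_force'],s['qpos'])
d=shot('scene','scene9')['image']; lid('scene9')
cv2.imwrite('pics/k8.png',cv2.resize(d[60:260,150:350],(600,600)))
E
```

```text
[615.84879532   8.66341226 136.29819085] [-0.80866341  0.55100292  0.49771629] [-21.64749238  28.03168338  23.48538765 102.79793659 -14.48991314
  52.13627622   9.69749817]
scene9 592 range [577. -40.  62.] [658.  40. 200.] angle 1.63750249000721
```

View pics/k8.png

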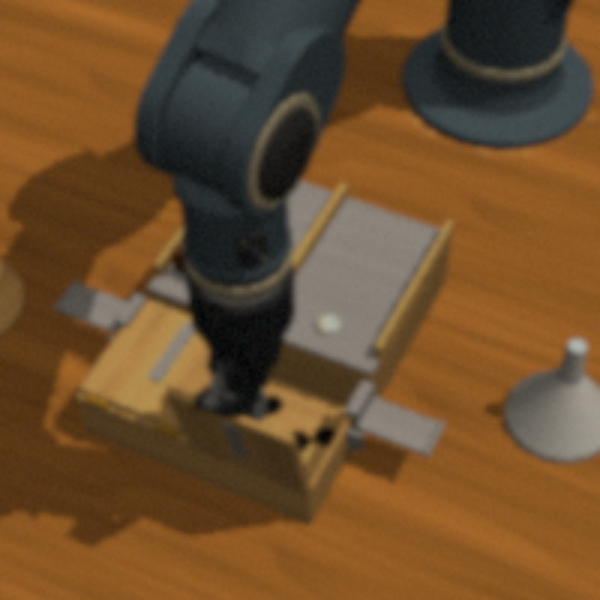

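Request:
step_arm(
  dp=[
    [0.004,0,0],
    [0.003,0,0],
    [0.003,0,0],
    [0,0,0],
  ],
  turn=[0,0,0,0],
  grip=[0,0,0,0],
)

```text
time: 9.98
position: [625.7, 8.7, 136.2]
eef_rot: [-179.4, 0.1, 1.3]
wrist_force: [-0.3, 1.0, -0.2]
width: 0.4
```

Request:
step_arm(
  dp=[
    [0.003,0,0],
    [0.003,0,0],
    [0,0,0],
  ],
  turn=[0,0,0],
  grip=[0,0,0],
)

```text
time: 10.23
position: [630.6, 8.7, 136.1]
eef_rot: [-179.4, 0.4, 1.3]
wrist_force: [-1.3, 0.0, 2.1]
width: -0.1
```

```bash
python3 - <<'E'
from h import *
s=sensors.get_state(); print(s['position'],s['wrist_force'])
d=shot('scene','scene10')['image']
cv2.imwrite('pics/k9.png',cv2.resize(d[60:260,150:350],(600,600)))
p=pts('scene10').reshape(-1,3); k=(p[:,1]<-30)&(p[:,1]>-50)&(p[:,0]>600)&(p[:,2]>62)&(p[:,2]<200); q=p[k]; print(len(q),q.max(0),np.polyfit(q[:,2],q[:,0],1))
E
```

```text
[630.61944044   8.67060047 136.11302759] [-1.3227909   0.0477955   2.07529538]
75 [658.67962198 -30.16654711 164.71815534] [3.56409993e-01 5.98472312e+02]
```

View pics/k9.png

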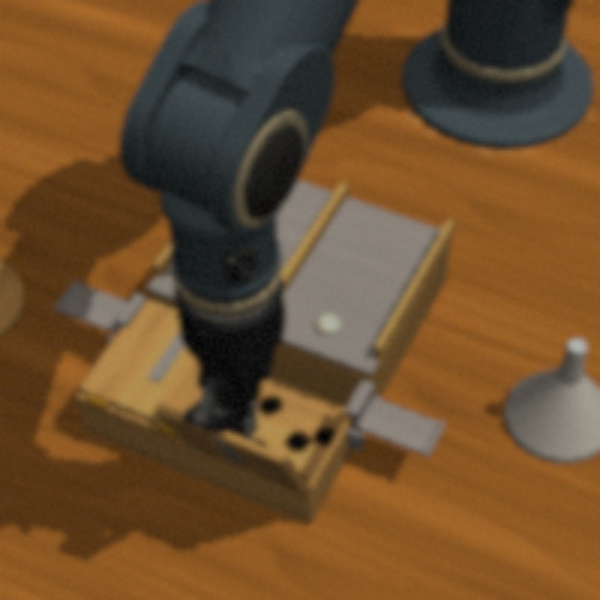

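Request:
step_arm(
  dp=[
    [0.003,0,0],
    [0,0,0],
  ],
  turn=[0,0],
  grip=[0,0],
)

```text
time: 10.45
position: [630.4, 8.6, 136.2]
eef_rot: [-179.3, 0.8, 1.3]
wrist_force: [0.2, 0.6, 1.4]
width: -0.1
```

The TCP no longer advances, so the lid is at its stop. I'll back straight off and look.

Request:
step_arm(
  dp=[
    [-0.005,0,0],
    [-0.012,0,0.0],
    [-0.02,0,0],
    [-0.02,0,0.01],
    [-0.02,0,0.02],
    [-0.02,0,0.03],
    [-0.02,0,0.03],
    [-0.02,0,0.03],
    [-0.02,0,0.02],
    [-0.02,0,0],
    [0,0,0],
    [0,0,0],
    [0,0,0],
  ],
  turn=[0,0,0,0,0,0,0,0,0,0,0,0,0],
  grip=[0,0,0,0,0,0,0,0,0,0,0,0,0],
)

```text
time: 11.53
position: [449.1, 8.2, 281.2]
eef_rot: [-179.1, -0.4, 1.3]
wrist_force: [0.3, -0.3, -0.4]
width: 0.5
```

```bash
python3 - <<'E'
from h import *
s=sensors.get_state(); print(s['time'],s['position'],s['wrist_force'],s['dq'].round(2))
d=shot('scene','scene11')['image']; t=shot('top','top11')['image']
cv2.imwrite('pics/k10.png',cv2.resize(d[60:260,150:350],(600,600)))
p=pts('scene11').reshape(-1,3); k=(abs(p[:,1])<45)&(p[:,0]>600)&(p[:,2]>75)&(p[:,2]<200); q=p[k]; a=np.polyfit(q[:,2],q[:,0],1); print(len(q),q.max(0),a,np.pi/2+np.arctan(a[0]))
E
```

```text
11.5333 [449.12556018   8.21450647 281.21853443] [ 0.25930328 -0.2642825  -0.43536623] [ 0.22 -0.36 -0.13 -0.36 -0.1  -1.26  0.21]
316 [659.36941375  44.88539076 165.10976343] [3.44439136e-01 6.00559249e+02] 1.9025085834010356
```

View pics/k10.png

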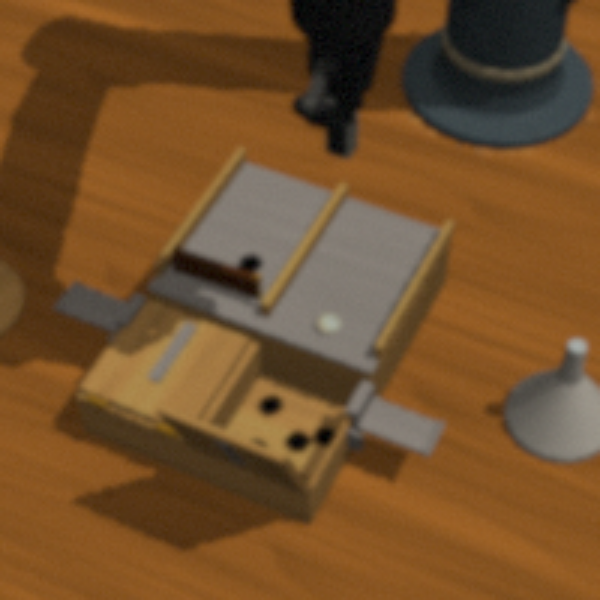

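View pics/top11.png

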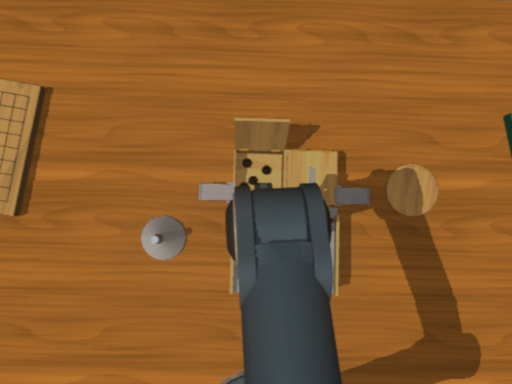

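The left lid stays open at about 1.9 rad and the right lid is shut. The left tab at (400,425) is level, and the gate, stones, funnel and maple lid are where they were. The arm is clear and still, so I'm handing in.

```bash
python3 -c "
from bench import ctrl
print(ctrl.finish_job())"
```

```text
the job is handed in; nothing more can be done
None
```

The left well is open and the job is handed in, at about 11.5 s of the 48 s allowed. The hand-in reported no verdict.

- **Which well:** the gate stands across the right lane, so the left well was the one to open.
- **Release:** I pressed the left tab with the closed fingertips at about 4 N. The lid rose slowly by itself to about 0.9 rad. I then let go, and the picture showed the tab back level before I touched the lid.
- **Push:** I pushed the lid back with the fingertips until the arm stopped advancing. Wrist force readings during the push stayed under 3 N. Then I backed the arm clear.
- **Last checks:** with the arm clear, the depth image gave the lid at about 1.90 rad, standing by itself. By eye in the pictures:
  - The left tab was level and the right lid was shut.
  - The gate, stones, funnel and maple lid looked undisturbed.
  - In the last top view the arm hid the gate and both stones, so those rest on the scene view.

No check failed or disagreed.

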